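# Start the induction hob under the budare and lock its panel

### The arm

A 6-joint arm with a two-finger parallel gripper is mounted at the origin on the work surface. World frame = base frame: x ahead of the robot, y to its left, z up, the work surface at z = 0. Lengths are in mm, angles in degrees, forces in N, time in s.
With the tool pointing down it reaches from about 325 to 925 mm from the base axis. Payload 3.1 kg.
Tool frame: the origin (TCP) lies at the very end of the fingers, on their centre line; the grasp point (between the pads) lies grasp_offset behind it (grasp_offset is the distance from the TCP to the grasp point, in mm); z points along the fingers, y is the line along which they close (so a half turn about z gives the same grasp; the last joint's range is limited). The gripper opens to 85 mm and grips with 20 to 120 N. Pads are 22 mm wide; open, the fingers measure 114 mm over their backs; the gripper's body (76 mm by 85 mm) begins 54 mm behind the grasp point. The pads swing forward as they close: fully open they stand 13 mm farther back than shut.
Start: joints at [66.566, 12.427, 92.441, -0, 75.132, -6.429], TCP at [182.77, 597.691, 231.3] pointing down, gripper open.
Joint ranges: [-157.48, 157.48], [-44.54, 120.13], [17.64, 146.25], [-64.5, 244.5], [7.68, 150.69], [-147.95, 147.95]. Speed limits (degrees/s): [159.86, 159.86, 180, 180, 180, 180].

### API

Orientations are given as [roll, pitch, yaw] about the fixed x, y, z axes, in that order (R = Rz(yaw) Ry(pitch) Rx(roll)).
In Python, from station import * gives the robot as it stands. Calls block until the motion is done:
- goto(position, orientation): joint-space move of the TCP to a pose.
- move_l(position, attitude=None, speed=150): straight line of the TCP; attitude=None keeps the orientation; speed is the mean speed in mm/s.
- move_j(angles): joint-space move.
- grip(opening, squeeze=None): finger opening in mm; squeeze is the grip in N (None keeps the last); returns when the fingers have stopped.
- wait(seconds).
- solve_ik(position, orientation): joint angles nearest the present ones, or None.
- get_obs(): the state.
- get_image(name): name is "scene" or "side" or "wrist"; returns the picture (420x560x3 uint8, red, green, blue); there is no depth.
- get_calibration(name): a dict with "fx", "fy", "cx", "cy" (pixels), "D" ([k1, k2, p1, p2, k3] as OpenCV has them; the pictures are not rectified), "R" (3x3) and "t" (3): a world point X has camera coordinates R X + t; the wrist camera has in their place "mount" (4x4, takes a point from camera to tool coordinates, whose origin is the TCP and whose axes are the flange's). Camera axes: x right, y down, z forward; pixel columns grow to the right and rows downward; lengths in mm; the calibration is good to about 2 mm. A picture is of the moment at which its call begins: read the wrist's pose just before it. get_calibration takes no time and is no camera call.
A pose or a line that the arm cannot do raises Unreachable and nothing moves.
- sign_off(): hands the job in; it is judged then, once.
Trained networks look in the newest picture that a camera, given by its name, has taken for a name from the list of things; names that differ only in an ending like _2 or _b are one class to them, and where a whole thing is asked for, a point or a joint stands for the part that bears it (a point fixed in the world has none). Each returns a list of dicts, best first, with "score" (0 to 1); they miss things now and then, are a little off and sometimes report something else, mostly with a low value. They report only what shows in the picture. A call takes as long as a camera call.
- spot_in(name, camera): "extent" ([centre column, centre row, width, height] in pixels, round what is visible of it).
- regions_of(name, camera): "region" (420x560 bool, what is visible of it) and "extent" ([centre column, centre row, width, height] in pixels, round what is visible of it).
The state is a dict: "t": time; "joint_pos": joint angles; "qvel": joint speeds; "effort": joint torques, N m; "tcp_pos": TCP position; "ee_rot": TCP orientation; "wrist_force": force on the tool from outside, world axes, zero at the start; "moment": the same for the moment, N m; "grip_width": finger opening in mm; "grip_force": force on a finger pad.
Only numpy, scipy, OpenCV 4.12 (cv2) and the standard library are available. Lean on these libraries where they do the work, as an engineer would, in place of code of your own. Each camera call takes 0.05 s, during which the arm holds its last target. There are 200 camera calls.

### The job

Start the induction hob under the budare: with the fingertips, lightly press the round power key, then the up key (the triangular one pointing away from you, towards the budare), then the square lock key, letting each spring back up before you press the next. Press neither of the other two keys, and leave the hob, the budare and everything standing around where they are; nothing is to be picked up.

Things in the scene. Friction and masses are not known exactly. Their poses are not given: they have to be found in the camera images.
- hob: Portable black induction hob, 290 mm wide (its y), 360 mm deep (its x), flat top 66 mm over the counter, loose on rubber feet, about 2.6 kg. Origin: centre of the underside, on the counter; x points to the rear, away from the robot, y to the robot's left, z up.
- panel (a point): Middle of the key row at the panel's surface (hob's local x -140 mm, y 0, z 66 mm). The panel is a flat dark strip, 88 mm deep, along the hob's front (robot side). Five pale grey keys in a row along local y, 52 mm apart, tops 8 mm proud (74 mm over the counter). Robot's left to right: square lock, oblong timer, triangle down, triangle up, round power.
- key_power_top (a point): Centre of the top of the power key: round, 30 mm across, with a standby mark (open ring and bar); right-hand end of the row, local y = -104 mm. Moves down with the key.
- key_power (a joint): Travel of the power key in m: 0 up, 0.004 fully down; straight down, springs back. It starts to give at 1.2 N, takes 3 N at 0.0025, where a press registers, and 4 N fully down. Over 6 N its rubber seat gives up to 4 mm more (about 20 N) until it is level with the panel.
- key_up_top (a point): Centre of the top of the up key: triangle, sides 29 mm, whose point is away from the robot, towards the budare; second from the right, local y = -52 mm; the centre meant is the centroid, 17 mm from each corner. Moves down with the key.
- key_up (a joint): Travel of the up key in m: 0 up, 0.004 fully down; straight down, springs back. It starts to give at 1.2 N, takes 3 N at 0.0025, where a press registers, and 4 N fully down. Over 6 N its rubber seat gives up to 4 mm more (about 20 N) until it is level with the panel.
- key_down_top (a point): Centre of the top of the down key: triangle, sides 29 mm, whose point is towards the robot; middle of the row, local y = 0; the centre meant is the centroid, 17 mm from each corner. Not to be pressed. Moves down with the key.
- key_down (a joint): Travel of the down key in m: 0 up, 0.004 fully down; straight down, springs back. It starts to give at 1.2 N, takes 3 N at 0.0025, where a press registers, and 4 N fully down. Over 6 N its rubber seat gives up to 4 mm more (about 20 N) until it is level with the panel.
- key_timer_top (a point): Centre of the top of the timer key: oblong, 14 x 32 mm (long side along the row), with a small clock mark; second from the left, local y = +52 mm. Not to be pressed. Moves down with the key.
- key_timer (a joint): Travel of the timer key in m: 0 up, 0.004 fully down; straight down, springs back. It starts to give at 1.2 N, takes 3 N at 0.0025, where a press registers, and 4 N fully down. Over 6 N its rubber seat gives up to 4 mm more (about 20 N) until it is level with the panel.
- key_lock_top (a point): Centre of the top of the lock key: square, 22 mm, with a small padlock mark; left-hand end of the row, local y = +104 mm. Moves down with the key.
- key_lock (a joint): Travel of the lock key in m: 0 up, 0.004 fully down; straight down, springs back. It starts to give at 1.2 N, takes 3 N at 0.0025, where a press registers, and 4 N fully down. Over 6 N its rubber seat gives up to 4 mm more (about 20 N) until it is level with the panel.
- budare: Budare, a black cast-iron griddle plate, 240 mm across and 13 mm high, flat loop handle reaching 240 mm from the centre; lies loose on the hob's cooking zone, top at 79 mm over the counter (handle 84 mm), its edge at least 60 mm behind the key row's line. Origin: centre of the underside; x along the handle. 2.4 kg.
- salt_shaker: Glass salt shaker with steel cap, 45 mm across, 88 mm tall, standing on the counter just in front of the hob's panel, left half. Origin: centre of the underside.
- cup: Small white mug, 68 mm across, 62 mm tall, handle on its y side, on the counter in front of the panel, right half. Origin: centre of the underside.
- bowl: Blue plastic bowl, 170 mm across, 75 mm tall, on the counter left of the hob. Origin: centre of the underside.
- spatula: Bamboo spatula, 300 mm long (its x, blade to +x, 54 mm wide), 7 mm thick, flat on the counter right of the hob. Origin: middle of its length, underside.
- greca: Octagonal aluminium coffee pot, 198 mm tall, 95 mm across, black handle to its x side reaching 96 mm from the axis, on the counter far to the right. Origin: centre of the underside.

How it is judged:
By the outcome, as a careful person would: the job done as asked, in the order asked, and still so for the second after the job is handed in, with the robot touching nothing.
It also fails if it takes over 48 s, if anything falls off the work surface, if the arm or the gripper's body presses on something with over 40 N, if the wrist force passes 120 N, or if a joint passes its speed limit or range.

## Working session

There is one attempt and no reset: what is moved stays moved. The work goes in short steps, each a Python script; the robot and the scene stay as the last script left them, time stands still between calls to the robot, and variables do not carry over. Pictures are saved under pics/ and viewed, at most 10 in all, crops included, and the job is handed in when it is done.

```bash
mkdir -p pics
python3 - <<'E'
from station import *
import cv2
o=get_obs();print(o)
for n in("scene","side"):
    im=get_image(n);cv2.imwrite(f"pics/{n}0.png",im[:,:,::-1]);print(n,get_calibration(n))
    for k in("hob","key_power_top","key_up_top","key_lock_top","key_down_top","key_timer_top"):
        print(k,[(round(d["score"],2),[round(float(v),1) for v in d["extent"]]) for d in spot_in(k,n)[:3]])
print(get_calibration("wrist"))
E
```

```text
{'t': 0.0, 'joint_pos': array([ 6.65662324e+01,  1.24785112e+01,  9.25274546e+01,  1.42379409e-03,
        7.51305431e+01, -6.42906545e+00]), 'qvel': array([ 0.08269491, -0.00484435, -0.04924352,  0.02839302, -0.09744808,
        0.08814178]), 'effort': array([-2.09953851e-04, -3.96844482e+01, -3.03857481e+01, -2.29310126e-04,
        9.67626460e-03, -1.06446163e-05]), 'tcp_pos': array([182.43886267, 596.94602578, 229.95860012]), 'ee_rot': array([-1.79864504e+02, -1.66518993e-02,  1.62994911e+02]), 'wrist_force': array([ 0.30339193,  0.12607925, -0.09635141]), 'moment': array([0.03327207, 0.00761099, 0.01414128]), 'grip_force': 0.0, 'grip_width': 85.3811011808309}
scene {'fx': 425.08423891663693, 'fy': 425.08423891663693, 'cx': 276.27069902620036, 'cy': 213.32459047552675, 'D': array([-0.11391543,  0.        ,  0.        ,  0.        ,  0.        ]), 'R': array([[-0.87524242,  0.48340685, -0.01638668],
       [ 0.39802443,  0.70057487, -0.59225957],
       [-0.27482224, -0.524893  , -0.80558058]]), 't': array([ 531.57993545, -155.60618256, 1327.78558519])}
hob [(0.68, [260.2, 249.0, 
[... 929 characters left out ...]
 [229.9, 200.2, 10.9, 7.4])]
key_down_top [(0.37, [255.9, 222.1, 10.4, 7.9])]
key_timer_top [(0.53, [244.4, 209.9, 11.9, 11.1]), (0.28, [340.5, 294.9, 114.6, 69.9])]
{'fx': 307.74543329036015, 'fy': 307.74543329036015, 'cx': 273.98033218700584, 'cy': 210.72180624743226, 'D': array([-0.06039818,  0.        ,  0.        ,  0.        ,  0.        ]), 'mount': array([[ 1.15997558e-03, -9.53993231e-01, -2.99825899e-01,
         7.60761841e+01],
       [ 9.99999304e-01,  1.17114182e-03,  1.42460678e-04,
        -2.89184703e-01],
       [ 2.15232127e-04, -2.99825855e-01,  9.53993926e-01,
        -1.43228878e+02],
       [ 0.00000000e+00,  0.00000000e+00,  0.00000000e+00,
         1.00000000e+00]])}
```

```bash
cat > h.py <<'E'
from station import *
import numpy as np, cv2
from scipy.spatial.transform import Rotation as Ro
def cam(n,o=None):
    c=get_calibration(n);K=np.array([[c["fx"],0,c["cx"]],[0,c["fy"],c["cy"]],[0,0,1.]])
    if n=="wrist":
        T=np.eye(4);T[:3,:3]=Ro.from_euler("xyz",o["ee_rot"],degrees=True).as_matrix();T[:3,3]=o["tcp_pos"]
        W=np.linalg.inv(T@c["mount"]);return K,c["D"],W[:3,:3],W[:3,3]
    return K,c["D"],np.array(c["R"]),np.array(c["t"])
def ray(px,z,C):
    K,D,R,t=C
    p=cv2.undistortPoints(np.array(px,float).reshape(-1,1,2),K,D).reshape(-1,2)
    d=np.c_[p,np.ones(len(p))]@R;o=-R.T@t
    return o+d*((z-o[2])/d[:,2])[:,None]
def proj(X,C):
    K,D,R,t=C
    return cv2.projectPoints(np.array(X,float).reshape(-1,1,3),cv2.Rodrigues(R)[0],t,K,D)[0].reshape(-1,2)
E
python3 - <<'E'
from h import *
np.set_printoptions(precision=1,suppress=True)
print(ray([[229.9,200.2],[244.4,209.9],[255.9,222.1],[264.1,235.2],[279.6,244.6]],74,cam("side")))
print(ray([[299.6,206.2],[309.4,218.2],[316.6,234.7]],74,cam("scene")))
a=cv2.imread("pics/side0.png")[130:330,160:440];cv2.imwrite("pics/side0c.png",cv2.resize(a,None,fx=2.8,fy=2.8,interpolation=2))
E
```

```text
[[ 523.3  106.8   74. ]
 [ 525.7   50.4   74. ]
 [ 516.6   -4.9   74. ]
 [ 500.4  -53.5   74. ]
 [ 505.5 -101.5   74. ]]
[[514.7 -35.2  74. ]
 [512.6  11.8  74. ]
 [523.8  65.4  74. ]]
```

View pics/scene0.png

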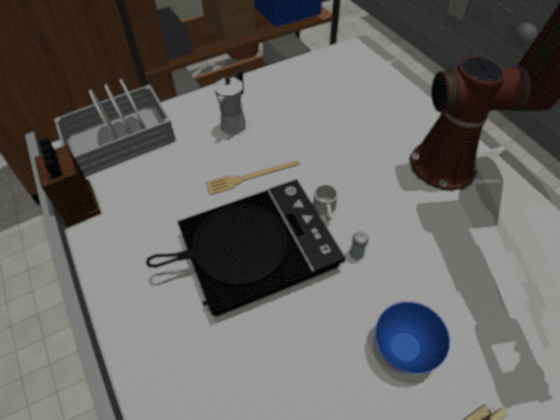

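View pics/side0c.png

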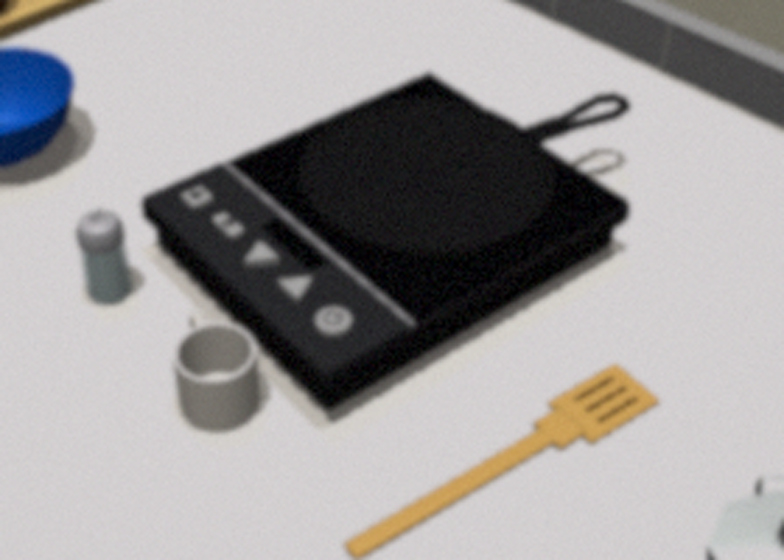

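Run:
```python
from h import *
np.set_printoptions(precision=1,suppress=True)
goto([470,0,260],[180,0,180]); grip(0); wait(.3)
o=get_obs();print(o["t"],o["tcp_pos"],o["ee_rot"],o["grip_width"],o["wrist_force"])
im=get_image("wrist");cv2.imwrite("pics/w1.png",im[:,:,::-1]);C=cam("wrist",o)
np.save("w1.npy",np.r_[o["tcp_pos"],o["ee_rot"]])
for k in("key_power_top","key_up_top","key_down_top","key_timer_top","key_lock_top"):
    for d in spot_in(k,"wrist")[:2]: print(k,round(d["score"],2),np.array(d["extent"]),ray(d["extent"][:2],74,C))
a=im[:,:,::-1];cv2.imwrite("pics/w1b.png",cv2.resize(a,(800,600),interpolation=2))
```

```text
4.125 [470.  -0. 260.] [-180.   -0.  180.] -0.37063179204240965 [-0.2  0.3  0.1]
key_power_top 0.79 [190.1 217.3  28.2  25.7] [[505.2 -95.6  74. ]]
key_power_top 0.72 [241.5 137.8  91.8  64.8] [[417.2 -34.6  74. ]]
key_up_top 0.76 [235.8 223.4  25.7  18. ] [[512.4 -43.8  74. ]]
key_down_top 0.81 [280.6 222.9  24.1  22.5] [[511.7   7.1  74. ]]
key_down_top 0.55 [369.5 233.8  19.   20.7] [[525.1 110.   74. ]]
key_timer_top 0.85 [327.4 231.2  26.7  15.7] [[521.8  60.9  74. ]]
key_lock_top 0.7 [544.4 198.6  31.2 109. ] [[482.  315.2  74. ]]
key_lock_top 0.54 [369.4 232.9  18.4  23.2] [[524.  109.8  74. ]]
```

View pics/w1b.png

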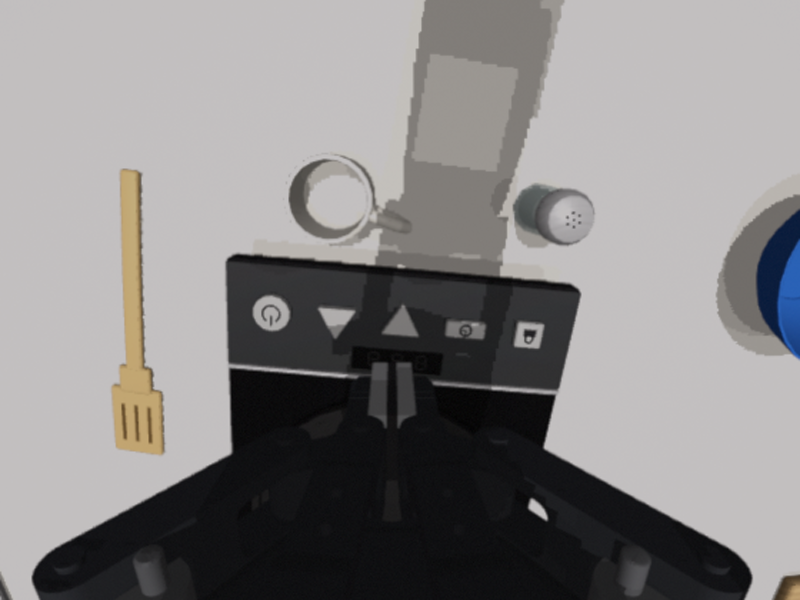

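The wrist view shows, from left to right in the picture (robot's right to left): power (190,217), up with its point downwards in the picture, i.e. away from the robot (236,223), down (281,223), timer (327,231) and lock (369,233). They lie about 51.5 mm apart, and the hob is turned by about -5.5°. Next I fit the row and hover over power to check.

```bash
cat >> h.py <<'E'
def fit(P):
    # P: seen key centroids xy by local y
    L=np.array([[0,l] for l in P]);W=np.array([P[l] for l in P])
    lc,wc=L.mean(0),W.mean(0);d=(L-lc)[:,1]@(W-wc);d/=np.linalg.norm(d)
    f=lambda l:wc+(l-lc[1])*d
    return f,np.degrees(np.arctan2(-d[0],d[1])),[np.round(W[i]-f(l),1) for i,l in enumerate(P)]
E
python3 - <<'E'
from h import *
np.set_printoptions(precision=1,suppress=True)
f,yaw,res=fit({-104:[505.2,-95.6],-52:[508.2,-43.8],0:[515.9,7.1],52:[521.8,60.9],104:[524.5,109.9]})
print(yaw,res,f(-104),f(-52),f(104))
x,y=f(-104)
goto([x,y,105],[180,0,180+yaw]);wait(.2)
o=get_obs();C=cam("wrist",o);im=get_image("wrist")
print(o["t"],o["tcp_pos"],o["ee_rot"],o["wrist_force"],proj([[x,y,105],[*f(-104),74],[*f(-52),74]],C))
for k in("key_power_top","key_up_top","key_down_top"):
    for d in spot_in(k,"wrist")[:2]: print(k,round(d["score"],2),np.array(d["extent"]),ray(d["extent"][:2],74,C))
a=im[60:390,60:500,::-1];cv2.imwrite("pics/w2.png",cv2.resize(a,(800,600),interpolation=2))
E
```

```text
-5.779886548185625 [array([0.6, 0.2]), array([-1.7,  0.2]), array([ 0.8, -0.6]), array([1.4, 1.5]), array([-1.1, -1.3])] [504.6 -95.8] [509.9 -44. ] [525.6 111.2]
5.3917 [506.2 -95.5 107.2] [-180.     0.2  174.3] [-0.7 -0.3  0.2] [[273.8 263.3]
 [273.9 240. ]
 [357.4 240.1]]
key_power_top 0.97 [273.8 239.5  43.8  37.7] [[504.3 -95.8  74. ]]
key_up_top 0.61 [355.4 244.8  48.3  36.2] [[513.  -45.3  74. ]]
key_up_top 0.58 [509.9 240.5  50.5  24.2] [[520.7  55.7  74. ]]
key_down_top 0.57 [433.8 235.6  45.4  43.3] [[511.8   4.3  74. ]]
```

View pics/w2.png

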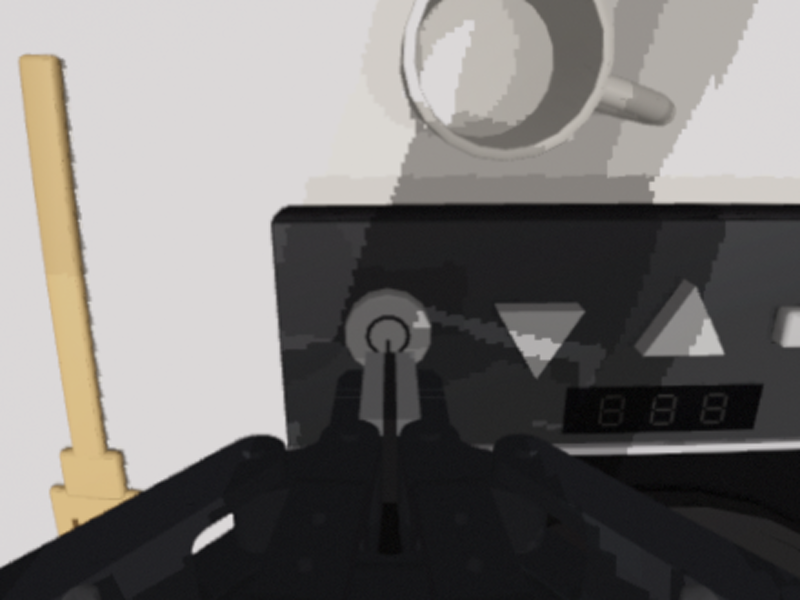

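The fit holds: power is seen at (274,239.5) against a predicted (274,240), and the fingertip stands over it. Pressing it under force control.

```bash
cat >> h.py <<'E'
f,yaw,_=fit({-104:[505.2,-95.6],-52:[508.2,-43.8],0:[515.9,7.1],52:[521.8,60.9],104:[524.5,109.9]})
def force(n=4):
    F=[]
    for _ in range(n): wait(.03);F.append(get_obs()["wrist_force"])
    return np.mean(F,0)
def press(l,dx=0,dy=0):
    x,y=f(l)+[dx,dy]
    move_l([x,y,79],[180,0,180+yaw],speed=60);wait(.5)
    b=force(8);o=get_obs();print("start",round(o["t"],2),o["tcp_pos"],b)
    z=75.
    while z>69.4:
        move_l([x,y,z],speed=15);wait(.12);F=force()-b;o=get_obs()
        print(round(z,2),round(o["t"],2),o["tcp_pos"],F)
        if F[2]>3.4: break
        z-=.7 if F[2]<2 else .35
    wait(.15)
    move_l([x,y,90],speed=40);wait(.2);print("up",force(),get_obs()["t"])
E
python3 - <<'E'
from h import *
np.set_printoptions(precision=1,suppress=True)
press(-104)
E
```

```text
start 6.94 [504.6 -95.8  79. ] [-0.1 -0.2 -0. ]
75.0 7.61 [504.7 -95.8  75.1] [-0.   0.3  0.2]
74.3 8.11 [504.6 -95.8  74.3] [-0.   0.4  0.4]
73.6 8.61 [504.8 -95.8  73.7] [0.2 0.4 1.5]
72.9 9.11 [504.8 -95.8  73. ] [0.3 0.7 1.8]
72.2 9.61 [504.8 -95.8  72.3] [0.3 0.3 2.2]
71.85 10.11 [504.8 -95.8  71.9] [0.6 0.2 2.6]
71.5 10.61 [504.8 -95.8  71.6] [0.5 0.4 3. ]
71.15 11.11 [504.7 -95.8  71.2] [0.9 0.3 3.1]
70.8 11.61 [504.8 -95.8  70.9] [1.  0.2 3.7]
up [-0.1  0.5 -0.1] 12.725
```

Power went 3.1 mm at 3.7 N and sprang back. Up is next, then a hover over lock.

Run:
```python
from h import *
np.set_printoptions(precision=1,suppress=True)
goto([*f(-52),90],[180,0,180+yaw])
press(-52)
move_l([*f(104),105],speed=120);wait(.4)
o=get_obs();C=cam("wrist",o);im=get_image("wrist")
print(o["t"],o["tcp_pos"],proj([[*f(104),74]],C))
for k in("key_lock_top","key_timer_top"):
    for d in spot_in(k,"wrist")[:2]: print(k,round(d["score"],2),np.array(d["extent"]),ray(d["extent"][:2],74,C))
a=im[60:390,60:500,::-1];cv2.imwrite("pics/w3.png",cv2.resize(a,(800,600),interpolation=2))
```

```text
start 14.15 [509.9 -44.   79. ] [-0.3  0.   0.1]
75.0 14.82 [510.  -44.1  75.1] [ 0.4 -0.1 -0.3]
74.3 15.32 [509.9 -44.1  74.3] [ 0.4  0.4 -0.2]
73.6 15.82 [510.  -44.1  73.7] [-0.1 -0.3  1.1]
72.9 16.32 [510.  -44.1  73. ] [0.3 0.3 1.9]
72.2 16.82 [510.  -44.1  72.3] [0.3 0.1 2.2]
71.85 17.32 [510.  -44.1  71.9] [ 0.7 -0.4  2.7]
71.5 17.82 [510.  -44.1  71.6] [ 0.4 -0.1  2.8]
71.15 18.32 [510.  -44.   71.2] [1.  0.1 3.2]
70.8 18.82 [510.  -44.1  70.9] [1.5 0.1 3.6]
up [-0.2  0.2 -0.2] 19.9333
21.7917 [525.6 111.  105. ] [[274.9 243.8]]
key_lock_top 0.89 [273.  241.2  33.8  35.4] [[523.7 110.2  74. ]]
key_timer_top 0.84 [190.2 244.3  56.1  28.3] [[520.8  59.1  74. ]]
```

View pics/w3.png

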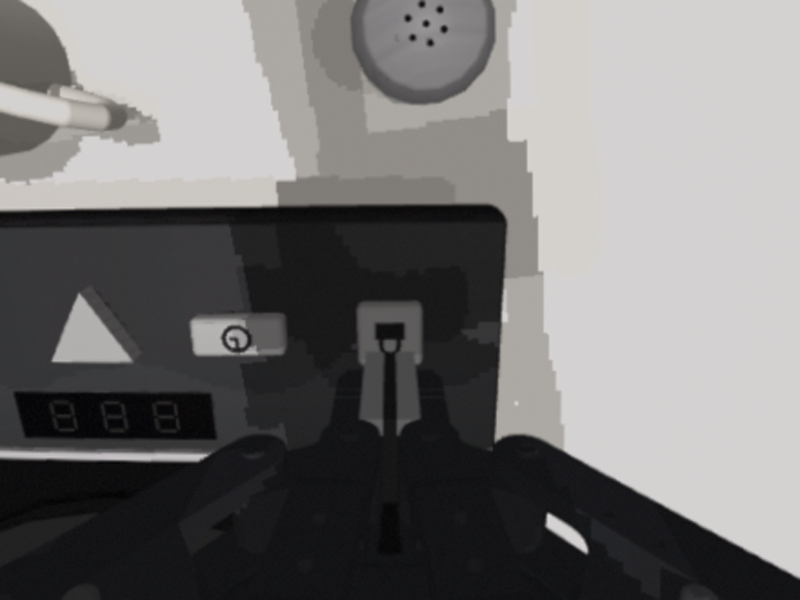

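The picture shows the lock key at pixel (273,241), partly behind the fingertip. It is at (523.7,110.2), 1-2 mm from the fit, so I correct by that and press.

Run:
```python
from h import *
np.set_printoptions(precision=1,suppress=True)
press(104,-1.5,-.8)
move_l([515,108,200],speed=150);wait(.3)
o=get_obs();C=cam("wrist",o);im=get_image("wrist");cv2.imwrite("pics/w4.png",im[:,:,::-1])
print(o["t"],proj([[*f(l),74] for l in(-104,-52,0,52,104)],C),o["wrist_force"])
for k in("key_power_top","key_up_top","key_lock_top"): print(k,[(np.array(d["extent"]),ray(d["extent"][:2],74,C)) for d in spot_in(k,"wrist")[:1]])
```

```text
start 23.29 [524.1 110.4  79. ] [ 0.1  0.1 -0.1]
75.0 23.96 [524.2 110.4  75.1] [-0.3 -0.2 -0.1]
74.3 24.46 [524.1 110.4  74.3] [-0.1  0.1  0. ]
73.6 24.96 [524.2 110.4  73.7] [ 0.1 -0.4  1.5]
72.9 25.46 [524.2 110.4  73. ] [ 0.  -0.4  1.5]
72.2 25.96 [524.2 110.4  72.3] [ 0.1 -0.2  2.6]
71.85 26.46 [524.2 110.4  71.9] [-0.3 -0.2  2.9]
71.5 26.96 [524.2 110.4  71.5] [ 0.6 -0.1  2.8]
71.15 27.46 [524.2 110.4  71.2] [0.5 0.2 3.1]
70.8 27.96 [524.2 110.4  70.9] [0.8 0.4 3.3]
70.45 28.46 [524.2 110.4  70.5] [0.7 0.1 3.9]
up [-0.1  0.2 -0.1] 29.5833
30.7667 [[ 59.1 213.3]
 [111.8 213.4]
 [166.5 213.5]
 [222.5 213.6]
 [279.1 213.7]] [-0.8  0.3  0.3]
key_power_top [(array([ 60.7, 215.2,  31.5,  29. ]), array([[506.7, -94.8,  74. ]]))]
key_up_top [(array([112.2, 216.8,  34.1,  25.3]), array([[513.2, -44.5,  74. ]]))]
key_lock_top [(array([276.6, 214.9,  19.3,  23.1]), array([[526.6, 108.7,  74. ]]))]
```

View pics/w4.png

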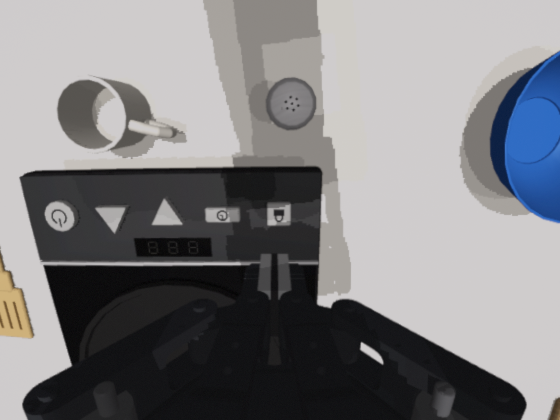

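The picture shows all five keys up: power (60,215), up (112,217), down, timer and lock (277,215). The hob, cup and salt shaker have not moved, and the arm is clear.

```bash
python3 -c "
from station import *
print(sign_off())"
```

```text
the job is handed in; nothing more can be done
None
```

I pressed power, up and lock in that order, each about 3.1–3.5 mm down at under 4 N and released before the next; no other key was pressed, nothing in the wrist-camera view had moved, and the job was handed in at about 31 s.

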